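# Lock the ring drawer and scan its stock tag

## Task

Close up the ring drawer for the night: swing the cam lever on top of the drawer unit all the way over, so that it draws the drawer home and locks it. Then pick up the hand scanner, aim its window squarely at the middle of the barcode tag on the drawer front from 5 to 10 cm away, without touching the drawer with it, and hold it still there for two seconds. Finally lay the scanner back on its rubber pad, flat, centred and along the pad, without dropping it, and leave everything else on the counter where it is.

Things in the scene. Friction and masses are not known exactly. Their poses are not given: they have to be found in the camera images.
- lever_knob (a point): Grip point on the cam lever, a flat chrome bar on top of the mahogany drawer unit. At the bar's end, 80 mm from the pivot, stands an upright black round post, 18 mm in diameter, from 137 to 180 mm above the counter; this point is on the post's axis, 160 mm above the counter. The top of the bar is 138 mm above the counter.
- lever_pivot (a point): Point on the lever's upright pivot axis, at the same height as lever_knob (160 mm above the counter, 27 mm over the lever's flat hub). Fixed to the drawer unit, 30 mm in from the middle of its front edge. Its x axis points horizontally from the drawer front to the back of the unit.
- lever (a joint): Angle of the cam lever in rad. 0: unlocked, the bar lies parallel to the drawer front; 1.5: end stop, locked, the bar points straight to the back of the unit and its short nose hooks over the drawer front. Grows clockwise seen from above. It stays where it is left; about 2 to 4 N at the post move it.
- drawer (a joint): How far the cam has drawn the drawer in, m: 0 is ajar (14 mm proud), 0.014 is home. It follows the lever and cannot be moved otherwise.
- cabinet: The mahogany drawer unit, fixed, 240 mm wide, 200 mm deep, 120 mm high, with its drawer, tag and lever. Origin: centre of its underside; its x axis points from the drawer front to its back, so the drawer front looks along -x, its face 118 mm from the origin when home and 132 mm when ajar; two brass knobs stick out 18 mm further, 85 mm either side of the middle.
- tag (a point): White barcode tag, 60 mm wide, 42 mm high, in a small brass frame (70 by 52 mm) in the middle of the drawer front, facing out and 35 degrees upward. Origin: its centre, 60 mm above the counter, 22 mm out from the drawer's front face; the frame's lower edge sticks out 15 mm more. Its x axis points into the tag, square to it (the way a scanner should look); y lies level along its width.
- scanner: Grey hand scanner lying on the pad. A handle bar 130 x 34 x 32 mm high and a head (48 mm wide, up to 77 mm high) that points forward and 35 degrees down. Origin: on the underside; x forward to the head, z up. Handle from x = -90 to +40 mm; the head starts at x = +19. Grip the handle across its width near x = -25 mm, 20 mm above the underside. About 0.2 kg, centre of mass near x = 0.
- window (a point): Black window in the front face of the scanner's head, 40 by 24 mm; origin at its centre, which lies at x = +85 mm, z = +30 mm in the scanner's frame. Its x axis is the beam: forward and 35 degrees downward when the scanner lies level. With the scanner held level and facing the drawer the beam is square to the tag.
- pad: Black rubber pad fixed to the counter, 190 mm by 75 mm, 6 mm thick; its origin is the centre of its underside (on the counter), its x axis runs along its length. At the start the scanner lies on it along its length, their origins within about 10 mm of each other in plan; that is also its proper resting place (the scanner's origin above the middle of the pad).
- tray: Round silver-plated ring tray with raised rim, 130 mm across, 16 mm high; origin under its centre. Leave alone.
- dish: Squat cobalt glass ring dish, 86 mm across, 34 mm high; origin under its centre. Leave alone.
- gauge: Chrome finger gauge disc, 90 mm across, 16 mm high; origin under its centre. Leave alone.
- loupe: Black round loupe, 44 mm across, 22 mm high, with a 48 mm chrome cover sticking out to its -x side; origin under the lens. Leave alone.
- ring_stick: Rosewood ring stick with brass grooves, 210 mm long along its x axis, 24 mm thick; origin under its middle. Leave alone.
- ring_box: Square dark wooden ring box, 62 mm, 40 mm high; origin under its centre. Leave alone.

How it is judged:
On the way, in this order (a step that is already met when the one before it is completed fails the run):
1. the cam lever is swung over to its locked end (over 1.38 of 1.5 rad) while the scanner still lies on its pad (value of joint lever above 1.38 rad and distance of scanner from where it was at the start of the episode below 0.03 m), for 0.2 s.
2. lever locked, window 30 to 130 mm before the tag, beam within 0.3 rad of square and 16 mm of the tag's centre, held still (under 20 mm/s, 0.15 rad/s) for 1 s (value of joint lever above 1.38 rad and x of window in the frame of tag between -0.13 and -0.03 m and x of tag in the frame of window above 0 m and y of tag in the frame of window between -0.016 and 0.016 m and z of tag in the frame of window between -0.016 and 0.016 m and angle between the x axis of window and the x axis of tag, either way round below 0.3 rad and linear speed of scanner below 0.02 m/s and angular speed of scanner below 0.15 rad/s), for 1 s.
At the end, for the whole second after the job is handed in: The lever is over at its locked end (over 1.38 rad) and the drawer home (over 12 mm); the scanner lies at rest flat on its rubber pad, its origin within 35 mm along and 22 mm across of the pad's centre, along the pad within 0.25 rad either way round (value of joint lever above 1.38 rad and value of joint drawer above 0.012 m and x of scanner in the frame of pad between -0.035 and 0.035 m and y of scanner in the frame of pad between -0.022 and 0.022 m and z of scanner in the frame of pad between 0.003 and 0.012 m and angle between scanner's own z axis and vertical below 0.1 rad and angle between the x axis of scanner and the x axis of pad, either way round below 0.25 rad and linear speed of scanner below 0.02 m/s); the robot touches nothing.
It fails at once if a bystander (tray, dish, gauge, loupe, ring stick, ring box) is moved by more than 30 mm (distance of any of tray, dish, gauge, loupe, ring_stick, ring_box from where it was at the start of the episode above 0.03 m).
It fails at once if the scanner knocks against the drawer unit, its drawer or tag (over 2 N) (contact force between scanner and cabinet above 2 N).
It fails at once if the scanner is dropped (falls freely more than 20 mm above the pad) (z of scanner in the frame of pad above 0.026 m and contact force between the fingers and scanner below 0.05 N and linear speed of scanner above 0.3 m/s).
It also fails if it takes over 72 s, if anything falls off the work surface, if the arm or the gripper's body presses on something with over 40 N, if the wrist force passes 120 N, or if a joint passes its speed limit or range.

## Robot

A 6-joint arm with a two-finger parallel gripper is mounted at the origin on the work surface. World frame = base frame: x ahead of the robot, y to its left, z up, the work surface at z = 0. Lengths are in m, angles in rad, forces in N, time in s.
With the tool pointing down it reaches from about 0.35 to 0.975 m from the base axis. Payload 4.9 kg.
Tool frame: the origin (TCP) lies at the very end of the fingers, on their centre line; the grasp point (between the pads) lies 19 mm behind it; z points along the fingers, y is the line along which they close (so a half turn about z gives the same grasp; the last joint's range is limited). The gripper opens to 85 mm and grips with 20 to 120 N. Pads are 22 mm wide; open, the fingers measure 114 mm over their backs; the gripper's body (76 mm by 85 mm) begins 54 mm behind the grasp point. The pads swing forward as they close: fully open they stand 13 mm farther back than shut.
Start: joints at [-1.265, 0.053, 1.613, -0, 1.476, -0.119], TCP at [0.258, -0.569, 0.231] pointing down, gripper open.
Joint ranges: [-3.01, 3.01], [-1.01, 2.22], [0.06, 2.58], [-1.02, 4.17], [0.09, 2.62], [-3.14, 3.14]. Speed limits (rad/s): [2.57, 2.57, 3.14, 3.14, 3.14, 3.14].

## Interface

Orientations are given as a unit quaternion [w, x, y, z].
In Python, from plant import monitor, vision, manip gives the robot as it stands. The module is installed in compiled form; this text tells all that it offers.
- The arm moves only by the tool arm_command, never from a script. Its argument "rows" is a list of rows, each a list of 3 entries, a list of its own where there are three numbers: the finger opening in mm, from 0 to 85.4, then the shift along the world's x, y, z in units of 30 cm (1.0 is 30 cm), then the turn, a rotation vector about the world's x, y, z in units of pi/2 rad (1.0 is pi/2 rad). In form: [[claw, [x, y, z], [wx, wy, wz]], ...]. A call has 1 to 12 rows; each row is the pose to reach, as a shift and turn from the pose commanded when the call began; what a row does not reach only later rows make up. A row lasts 1/12 s, in which the tool goes at most 41.7 mm and 7.16 degrees, less where a joint would pass 70% of its speed; a pose out of reach is approached as far as the arm can. A call with a number of a shift or a turn outside -1 to 1 is refused whole. A call with a gripper value outside its range is refused whole. The fingers move at their own pace and stop on an object; the grip force is fixed at half the most. Time passes only in rows, so rows that repeat a pose let the fingers close. It gives the time, the measured TCP pose, the force, the opening and the grip force at its end, in the units of the state.
- monitor.state(): the state, without advancing time (a new reading comes with each control period).
- vision.grab_frame(name): name is "scene" or "top" or "wrist"; returns a dict with "color" (480x640x3 uint8, red, green, blue), "z_map" (480x640 float32, m along the optical axis (not along the pixel's ray), 0 where there is no reading), "mtx" (3x3 intrinsics, pixels), "k1" (the pictures are not rectified: a ray, as slopes to the right and down, at radius r is drawn at 1 + k1 r^2 times it, then the intrinsics apply), "R" (3x3) and "t" (3): a world point X has camera coordinates R X + t. Camera axes: x right, y down, z forward; pixel columns grow to the right and rows downward; lengths in m; the calibration is good to about 2 mm. A picture is of the moment at which its call begins.
- manip.job_done(): hands the job in; it is judged then, once.
The state is a dict: "time": time; "joint_pos": joint angles; "joint_vel": joint speeds; "joint_efforts": joint torques, N m; "tool_pos": TCP position; "tool_rot": TCP orientation; "contact_force": force on the tool from outside, world axes, zero at the start; "ft_torque": the same for the moment, N m; "gripper_width": opening from 0.0 (shut) to 1.0 (fully open); "grasp_force": force on a finger pad.
Only numpy, scipy, OpenCV 4.12 (cv2) and the standard library are available. Lean on these libraries where they do the work, as an engineer would, in place of code of your own. Each camera call takes 0.05 s, during which the arm holds its last target. There are 200 camera calls.

## Working session

There is one attempt and no reset: what is moved stays moved. The work goes in short steps, Python scripts to look and compute and a tool call to move; the robot and the scene stay as the last step left them, time stands still between calls to the robot, and variables do not carry over. Pictures are saved under pics/ and viewed, at most 10 in all, crops included, and the job is handed in when it is done.

Besides the shell and the picture viewer there is one more tool, called after "Request:" by a JSON object that holds its "fn" and its "kwargs", one argument or row to a line. arm_command: Moves the arm, as the interface text tells. Shifts and turns lie within -1 to 1; 1 stands for 30 cm of shift or pi/2 rad of turn. Its arguments: {"type":"object","properties":{"rows":{"type":"array"}},"required":["rows"]}

```bash
mkdir -p pics; cat > h.py <<'E'
import numpy as np, cv2, pickle
from plant import monitor, vision, manip
def grab(n,save=None):
    f=vision.grab_frame(n)
    if save: cv2.imwrite('pics/'+save,f['color'][:,:,::-1]); pickle.dump({k:f[k] for k in f},open('pics/'+save+'.pkl','wb'))
    return f
def cloud(f):
    K=np.array(f['mtx'],float);R=np.array(f['R']);t=np.array(f['t']);z=f['z_map'].astype(float)
    v,u=np.mgrid[0:480,0:640]
    x=(u-K[0,2])/K[0,0];y=(v-K[1,2])/K[1,1]
    X,Y=x.copy(),y.copy()
    for _ in range(10):
        s=1+f['k1']*(X*X+Y*Y);X=x/s;Y=y/s
    P=np.stack([X*z,Y*z,z],-1)
    W=(P-t)@R   # R^T (P-t)
    W[z<=0]=np.nan
    return W
E
python3 - <<'E'
from h import *
for n in ['top','scene']:
    f=grab(n,n+'0.png'); print(n,f['k1'],f['R'].tolist(),f['t'],f['mtx'].tolist() if hasattr(f['mtx'],'tolist') else f['mtx'])
s=monitor.state();print(s)
E
```

```text
top -0.13524176948153643 [[0.018964956948552745, -0.999813690070281, -0.0035938219192831185], [-0.9866637444150914, -0.018134082772542533, -0.1617584943636343], [0.1616631864857639, 0.006613636673309935, -0.9868238312612958]] [-0.00310493  0.59165677  1.21551237] [[610.1464431754815, 0.0, 315.2724328808582], [0.0, 610.1464431754815, 238.00600031245662], [0.0, 0.0, 1.0]]
scene -0.0478975114917263 [[0.8457157048958769, 0.5335661376303332, 0.008492541829057681], [0.40780787491272724, -0.6359576121549563, -0.6551722313264898], [-0.3441768203287887, 0.5575527708804023, -0.7554318129599457]] [-0.50833271 -0.1519725   1.29828658] [[491.51499649687344, 0.0, 311.9942668687447], [0.0, 491.51499649687344, 239.55580199132498], [0.0, 0.0, 1.0]]
{'time': 0.1, 'joint_pos': array([-1.26500230e+00,  5.33148259e-02,  1.61413628e+00,  4.11274646e-06,
        1.47599644e+00, -1.19049584e-01]), 'joint_vel': array([-9.25179123e-04, -5.98525826e-05, -2.06166860e-03, -7.28807319e-04,
       -4.79953149e-04, -6.93594828e-04]), 'joint_efforts': array([ 1.10482510e-03, -3.94901276e+01, -3.71363640e+01, -1.10300027e-04,
        3.92169823e-03, -1.03636012e-05]), 'tool_pos': array([ 0.25741676, -0.56891987,  0.23018328]), 'tool_rot': array([-9.23597740e-04,  9.77522819e-01,  2.10827604e-01, -8.44339552e-05]), 'contact_force': array([-0.13283684,  0.12640433,  0.03552548]), 'ft_torque': array([-0.03240988,  0.0111262 , -0.05573666]), 'grasp_force': 0.0, 'gripper_width': 0.9978952746773215}
```

View pics/top0.png

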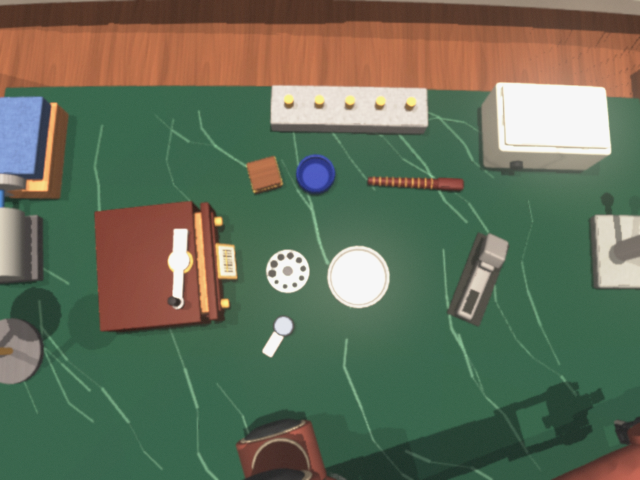

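View pics/scene0.png

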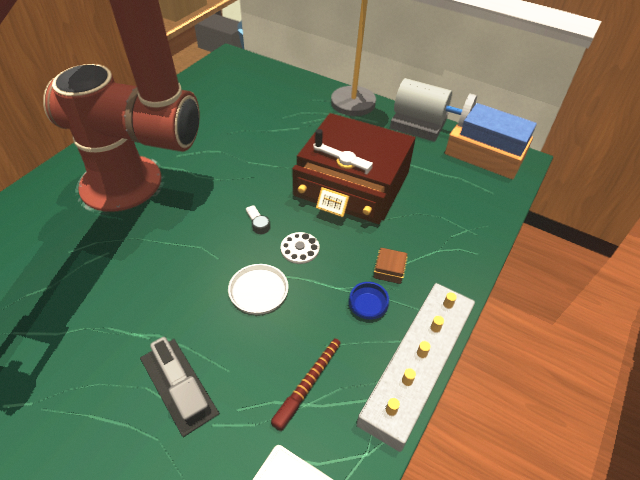

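Top view: the cabinet is at left (about 155,265) with its front facing right. The lever post is at (174,300), pivot (180,261), tag (228,262). The scanner is on its pad at (479,278), head toward the upper right. The tray (358,277), gauge and loupe lie between.

```bash
cat > m.py <<'E'
from h import *
def rect(p):
    (c,(w,h),a)=cv2.minAreaRect(p.astype(np.float32)); return np.round(c,4),round(w,4),round(h,4),round(a,2)
for n in ['top','scene']:
    f=pickle.load(open(f'pics/{n}0.png.pkl','rb')); W=cloud(f); z=W[...,2]; x=W[...,0]; y=W[...,1]
    print(n,'table z',np.nanmedian(z[(abs(y)<.1)&(x>.3)&(x<.75)]))
    cab=(y>.15)&(y<.75)&(x>.3)&(x<.85)
    m=cab&(abs(z-.12)<.004); k=cv2.morphologyEx(m.astype(np.uint8),cv2.MORPH_OPEN,np.ones((3,3)))>0
    print('cabtop',rect(W[k][:,:2]),np.median(z[k]))
    m=cab&(z>.172)&(z<.19); print('post',m.sum(),W[m].mean(0), np.ptp(W[m],axis=0))
    m=cab&(abs(z-.138)<.004); print('bar',m.sum(),rect(W[m][:,:2]),np.median(z[m]))
    pd=(y<-.15)&(y>-.45)&(x>.3)&(x<.75)
    dark=f['color'].max(2)<75
    m=pd&(z>.003)&(z<.2); nn,l,st,c=cv2.connectedComponentsWithStats(m.astype(np.uint8))
    print([(s.tolist(),W[l==i].mean(0).round(3).tolist()) for i,s in enumerate(st) if i and s[4]>200])
    i=1+np.argmax(st[1:,4]); m=l==i
    print('pad+sc',rect(W[m][:,:2]))
    k=m&(z>.0025)&(z<.010); print('pad lvl',rect(W[k][:,:2]),np.median(z[k]))
    k=m&(z>.032)&(z<.042); print('handle',k.sum(),rect(W[k][:,:2]),np.median(z[k]))
    k=m&(z>.055); print('head',k.sum(),W[k].mean(0),rect(W[k][:,:2]),z[k].max())
    tg=cab&(y<.32)&(z>.04)&(z<.083)&(f['color'].min(2)>150)
    print('tag',tg.sum(),np.median(W[tg],axis=0),W[tg].mean(0))
    for nm,u in dict(tray=(.075,)).items(): pass
    m=(z>.01)&(z<.06)&(y<.15)&(y>-.25)&(x>.25)&(x<.75); nn,l,st,c=cv2.connectedComponentsWithStats(m.astype(np.uint8))
    for i,s in enumerate(st):
        if i and s[4]>80: print('obj',W[l==i].mean(0).round(3),np.ptp(W[l==i],axis=0).round(3))
E
python3 m.py
```

```text
top table z 0.0003114448862354918
cabtop (array([0.6314, 0.4546]), 0.4903, 0.4026, 7.32) 0.11969721608424004
post 81 [0.44855377 0.26885163 0.17835282] [0.01700531 0.01802571 0.01074105]
bar 835 (array([0.5133, 0.2675]), 0.1519, 0.0394, 5.33) 0.13759470027532697
[([390, 176, 73, 18, 811], [0.721, -0.235, 0.02]), ([447, 233, 63, 94, 2852], [0.516, -0.336, 0.033])]
pad+sc (array([ 0.5203, -0.3427]), 0.0831, 0.1997, 67.7)
pad lvl (array([ 0.5203, -0.3427]), 0.0831, 0.1997, 67.7) 0.005651630849386229
handle 828 (array([ 0.5102, -0.334 ]), 0.039, 0.1677, 69.23) 0.036861153288234756
head 649 [ 0.56445858 -0.35667796  0.06867258] (array([ 0.5669, -0.3579]), 0.0487, 0.0696, 68.77) 0.08426788844343774
tag 398 [0.53920928 0.18877179 0.06317303] [0.53910216 0.188577   0.06237447]
obj [0.722 0.119 0.037] [0.057 0.068 0.037]
obj [0.715 0.01  0.027] [0.058 0.085 0.029]
obj [ 0.722 -0.18   0.019] [0.025 0.147 0.021]
obj [ 0.517 -0.086  0.015] [0.128 0.127 0.013]
obj [0.529 0.069 0.013] [0.085 0.087 0.014]
obj [0.395 0.08  0.019] [0.085 0.062 0.02 ]
scene table z 0.0009666504272461254
cabtop (array(
[... 303 characters left out ...]
0.244, 0.021])]
pad+sc (array([ 0.5096, -0.3412]), 0.0805, 0.2088, 68.45)
pad lvl (array([ 0.5096, -0.3412]), 0.0805, 0.2088, 68.45) 0.006234353319789214
handle 781 (array([ 0.4819, -0.3247]), 0.033, 0.1051, 66.2) 0.038476071850882684
head 907 [ 0.57174171 -0.36444246  0.0687534 ] (array([ 0.5655, -0.3613]), 0.0476, 0.0702, 65.69) 0.08552834419061667
tag 388 [0.53852619 0.1847409  0.06018311] [0.5382041  0.18578838 0.06077109]
obj [0.4   0.075 0.019] [0.087 0.066 0.018]
obj [0.527 0.063 0.012] [0.087 0.087 0.01 ]
obj [0.726 0.11  0.036] [0.057 0.07  0.035]
obj [ 0.509 -0.078  0.015] [0.128 0.129 0.01 ]
obj [0.719 0.012 0.024] [0.057 0.085 0.027]
obj [ 0.725 -0.184  0.02 ] [0.024 0.145 0.017]
```

```bash
cat > m2.py <<'E'
from h import *
from scipy.ndimage import label
def rect(p):
    (c,(w,h),a)=cv2.minAreaRect(p.astype(np.float32)); return np.round(c,4),round(w,4),round(h,4),round(a,2)
def comp(m,p):
    l,_=label(m,np.ones((3,3))); d=np.linalg.norm(np.nan_to_num(W[...,:2],nan=9)-p,axis=-1); d[~m]=9
    return l==l[np.unravel_index(d.argmin(),d.shape)]
for n in ['top','scene']:
    f=pickle.load(open(f'pics/{n}0.png.pkl','rb')); W=cloud(f); z=W[...,2]; x=W[...,0]; y=W[...,1]
    k=comp(abs(z-.12)<.003,np.array([.53,.36])); k=cv2.morphologyEx(k.astype(np.uint8),cv2.MORPH_OPEN,np.ones((3,3)))>0
    print(n,'cabtop',k.sum(),rect(W[k][:,:2]))
    k=comp((z>.165)&(z<.19)&(y<.35)&(y>.2),np.array([.449,.269])); print('post',k.sum(),cv2.minEnclosingCircle(W[k][:,:2].astype(np.float32)),W[k].mean(0))
    k=comp(abs(z-.1375)<.003,np.array([.5,.27]));print('bar',k.sum(),rect(W[k][:,:2]))
    dark=(f['color'].max(2)<60)&(z>.003)&(z<.009); k=comp(dark,np.array([.5,-.33])); print('pad',rect(W[k][:,:2]))
    k=comp((z>.033)&(z<.042),np.array([.48,-.325])); print('handle',k.sum(),rect(W[k][:,:2]),np.median(z[k]))
    q=W[k][:,:2]; e=np.array([np.cos(np.radians(-22)),np.sin(np.radians(-22))]); s=q@e; print('along',s.min(),s.max(),'lat',np.median(q@[-e[1],e[0]]))
    m=(z>.02)&(y<-.15)&(y>-.45)&(x>.3)&(x<.7); q=W[m][:,:2]; s=q@e; l=q@[-e[1],e[0]]; print('scanner along',s.min(),s.max(),l.min(),l.max())
    m=(z>.003)&(y<-.15)&(y>-.45)&(x>.3)&(x<.65)&(z<.009); q=W[m][:,:2]; s=q@e; l=q@[-e[1],e[0]]; print('pad along',np.percentile(s,[0,1,99,100]),np.percentile(l,[0,1,99,100]))
E
python3 m2.py
```

```text
top cabtop 4947 (array([0.5202, 0.3393]), 0.2392, 0.1995, 7.46)
post 87 ((0.44891953468322754, 0.2693229913711548), 0.009612028487026691) [0.44860516 0.26838844 0.17763068]
bar 737 (array([0.5133, 0.2675]), 0.1519, 0.0394, 5.33)
pad (array([ 0.5597, -0.3356]), 0.008, 0.0195, 73.0)
handle 787 (array([ 0.4892, -0.3251]), 0.0354, 0.1222, 66.22) 0.03704574995353584
along 0.5144719430385759 0.6368848728339711 lat -0.11756695994799829
scanner along 0.514340392101625 0.6972889244086625 -0.1450023775715057 -0.09536900517994344
pad along [0.34026114 0.36214813 0.7350672  0.76738432] [-0.29834195 -0.27290608  0.07076793  0.10183537]
scene cabtop 3752 (array([0.5183, 0.3377]), 0.2415, 0.2047, 7.15)
post 59 ((0.44750118255615234, 0.2655854821205139), 0.009325104765594006) [0.44926394 0.26441711 0.1752805 ]
bar 400 (array([0.513 , 0.2651]), 0.1518, 0.0403, 7.9)
pad (array([ 0.5696, -0.3265]), 0.0, 0.0, 0.0)
handle 774 (array([ 0.4819, -0.3246]), 0.0328, 0.1051, 66.2) 0.038527353867385566
along 0.5159777617537853 0.6204148578420989 lat -0.12090948411951574
scanner along 0.5159777617537853 0.6991323724203693 -0.14740881868434685 -0.0992011089108764
pad along [0.33645515 0.38704861 0.72810337 0.7624191 ] [-0.30004832 -0.27256344  0.04686194  0.09433508]
```

Request:
{"fn": "arm_command", "kwargs": {
  "rows": [
    [50, [0.643, 1.0, 0.05], [0, 0, 0.87]],
    [50, [0.643, 1.0, 0.05], [0, 0, 0.87]],
    [50, [0.643, 1.0, 0.05], [0, 0, 0.87]],
    [50, [0.643, 1.0, 0.05], [0, 0, 0.87]],
    [50, [0.643, 1.0, 0.05], [0, 0, 0.87]],
    [50, [0.643, 1.0, 0.05], [0, 0, 0.87]],
    [50, [0.643, 1.0, 0.05], [0, 0, 0.87]],
    [50, [0.643, 1.0, 0.05], [0, 0, 0.87]],
    [50, [0.643, 1.0, 0.05], [0, 0, 0.87]],
    [50, [0.643, 1.0, 0.05], [0, 0, 0.87]],
    [50, [0.643, 1.0, 0.05], [0, 0, 0.87]],
    [50, [0.643, 1.0, 0.05], [0, 0, 0.87]]
  ]
}}

```text
time: 1.1
tool_pos: [0.4506, -0.2686, 0.2458]
tool_rot: [-0.0, 0.624, 0.782, -0.0]
contact_force: [-0.4, -0.4, 0.3]
gripper_width: 0.589
grasp_force: 0.0
```

Request:
{"fn": "arm_command", "kwargs": {
  "rows": [
    [50, [0, 0.9, 0], [0, 0, 0.87]],
    [50, [0, 0.9, 0], [0, 0, 0.87]],
    [50, [0, 0.9, 0], [0, 0, 0.87]],
    [50, [0, 0.9, 0], [0, 0, 0.87]],
    [50, [0, 0.9, 0], [0, 0, 0.87]],
    [50, [0, 0.9, 0], [0, 0, 0.87]],
    [50, [0, 0.9, 0], [0, 0, 0.87]],
    [50, [0, 0.9, 0], [0, 0, 0.87]],
    [50, [0, 0.9, 0], [0, 0, 0.87]],
    [50, [0, 0.9, 0], [0, 0, 0.87]],
    [50, [0, 0.9, 0], [0, 0, 0.87]],
    [50, [0, 0.9, 0], [0, 0, 0.87]]
  ]
}}

```text
time: 2.1
tool_pos: [0.4503, 0.0004, 0.2459]
tool_rot: [-0.0, -0.007, 1.0, 0.0]
contact_force: [-0.2, 0.3, -0.5]
gripper_width: 0.585
grasp_force: 0.0
```

Request:
{"fn": "arm_command", "kwargs": {
  "rows": [
    [50, [-0.006, 0.89, 0], [0, 0, 0]],
    [50, [-0.006, 0.89, 0], [0, 0, 0]],
    [50, [-0.006, 0.89, 0], [0, 0, 0]],
    [50, [-0.006, 0.89, 0], [0, 0, 0]],
    [50, [-0.006, 0.89, 0], [0, 0, 0]],
    [50, [-0.006, 0.89, 0], [0, 0, 0]],
    [50, [-0.006, 0.89, 0], [0, 0, 0]],
    [50, [-0.006, 0.89, 0], [0, 0, 0]],
    [50, [-0.006, 0.89, 0], [0, 0, 0]]
  ]
}}

```text
time: 2.85
tool_pos: [0.4484, 0.2678, 0.2458]
tool_rot: [-0.001, -0.007, 1.0, -0.0]
contact_force: [-0.5, 0.5, -0.7]
gripper_width: 0.589
grasp_force: 0.0
```

Request:
{"fn": "arm_command", "kwargs": {
  "rows": [
    [50, [0, 0, -0.1], [0, 0, 0]],
    [50, [0, 0, -0.2], [0, 0, 0]],
    [50, [0, 0, -0.3], [0, 0, 0]],
    [50, [0, 0, -0.33], [0, 0, 0]],
    [26, [0, 0, -0.33], [0, 0, 0]],
    [26, [0, 0, -0.33], [0, 0, 0]],
    [26, [0, 0, -0.33], [0, 0, 0]],
    [26, [0, 0, -0.33], [0, 0, 0]]
  ]
}}

```text
time: 3.52
tool_pos: [0.4503, 0.2679, 0.15]
tool_rot: [0.002, -0.008, 1.0, 0.001]
contact_force: [0.6, -0.5, 0.6]
gripper_width: 0.306
grasp_force: 0.0
```

```bash
python3 - <<'E'
from h import *
f=grab('scene','scene1.png');W=cloud(f)
cv2.imwrite('pics/s1c.png',cv2.resize(f['color'][80:260,220:460,::-1],None,fx=3,fy=3))
p=np.array([.528,.269])
for a in np.array([.1,.5,1,1.53]):
    b=np.radians(187.3)-a; print(a,p+.08*np.array([np.cos(b),np.sin(b)]))
E
```

```text
0.1 [0.44803005 0.26680755]
0.5 [0.45348902 0.29812239]
1.0 [0.47657248 0.33027977]
1.53 [0.51460694 0.34787094]
```

View pics/s1c.png

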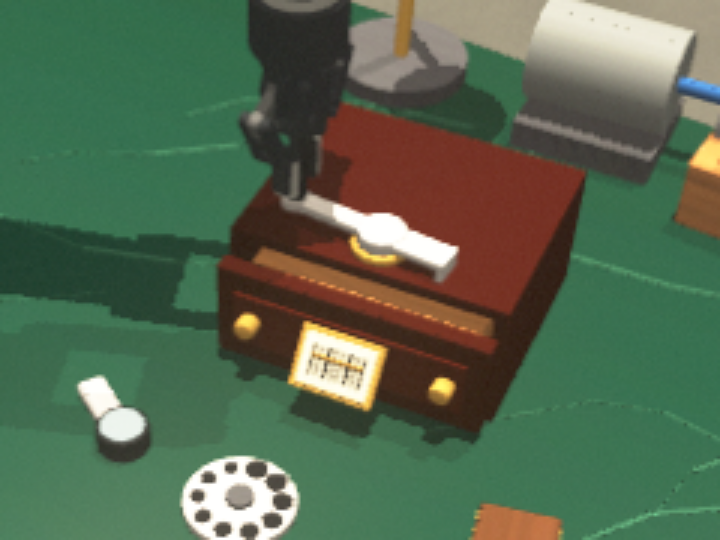

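Request:
{"fn": "arm_command", "kwargs": {
  "rows": [
    [26, [0.001, 0.016, 0], [0, 0, -0.04]],
    [26, [0.001, 0.032, 0], [0, 0, -0.076]],
    [26, [0.004, 0.05, 0], [0, 0, -0.12]],
    [26, [0.007, 0.069, 0], [0, 0, -0.166]],
    [26, [0.012, 0.087, 0], [0, 0, -0.21]],
    [26, [0.018, 0.104, 0], [0, 0, -0.255]],
    [26, [0.026, 0.121, 0], [0, 0, -0.3]],
    [26, [0.034, 0.138, 0], [0, 0, -0.344]],
    [26, [0.044, 0.154, 0], [0, 0, -0.39]],
    [26, [0.055, 0.169, 0], [0, 0, -0.433]],
    [26, [0.055, 0.169, 0], [0, 0, -0.433]]
  ]
}}

```text
time: 4.48
tool_pos: [0.4662, 0.319, 0.1488]
tool_rot: [0.001, 0.326, 0.945, 0.001]
contact_force: [-0.3, -0.0, -0.4]
gripper_width: 0.306
grasp_force: 0.0
```

Request:
{"fn": "arm_command", "kwargs": {
  "rows": [
    [26, [0.012, 0.014, 0], [0, 0, -0.045]],
    [26, [0.024, 0.028, 0], [0, 0, -0.089]],
    [26, [0.038, 0.041, 0], [0, 0, -0.134]],
    [26, [0.053, 0.053, 0], [0, 0, -0.178]],
    [26, [0.068, 0.063, 0], [0, 0, -0.223]],
    [26, [0.084, 0.073, 0], [0, 0, -0.267]],
    [26, [0.101, 0.081, 0], [0, 0, -0.312]],
    [26, [0.118, 0.088, 0], [0, 0, -0.356]],
    [26, [0.136, 0.094, 0], [0, 0, -0.4]],
    [26, [0.154, 0.099, 0], [0, 0, -0.445]],
    [26, [0.175, 0.102, 0], [0, 0, -0.49]],
    [26, [0.186, 0.104, 0], [0, 0, -0.49]]
  ]
}}

```text
time: 5.48
tool_pos: [0.5184, 0.3496, 0.148]
tool_rot: [-0.003, 0.657, 0.754, -0.003]
contact_force: [-19.5, -3.0, 10.4]
gripper_width: 0.303
grasp_force: 9.8
```

```bash
python3 - <<'E'
from h import *
f=grab('scene','scene2.png');W=cloud(f)
cv2.imwrite('pics/s2c.png',cv2.resize(f['color'][80:260,220:460,::-1],None,fx=3,fy=3))
s=monitor.state();print(s['tool_pos'],s['contact_force'])
x,y,z=W[...,0],W[...,1],W[...,2]
m=(y>.15)&(y<.35)&(x>.4)&(x<.65)&(z>.04)&(z<.083)&(f['color'].min(2)>150);print(np.nanmedian(W[m],axis=0))
E
```

```text
[0.51814877 0.3495528  0.14803118] [-11.78905079  -2.6244536    7.12008529]
[0.53763475 0.19809971 0.05983212]
```

View pics/s2c.png

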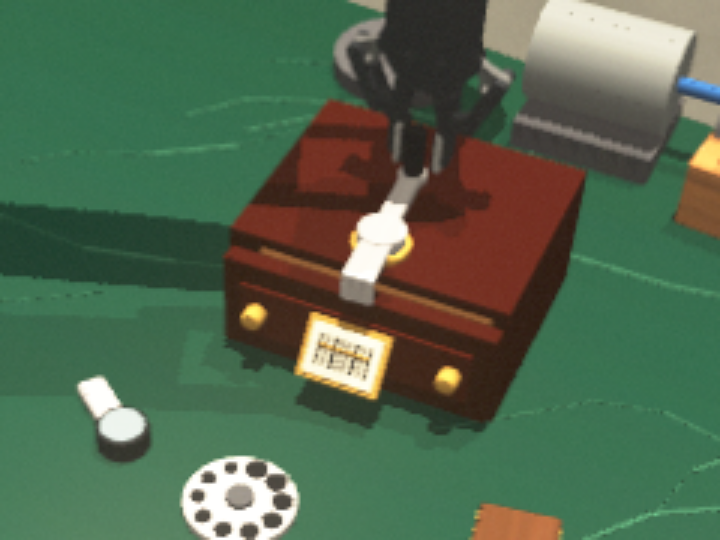

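Request:
{"fn": "arm_command", "kwargs": {
  "rows": [
    [50, [-0.01, 0, 0], [0, 0, 0]],
    [50, [-0.01, 0, 0], [0, 0, 0]],
    [50, [-0.01, 0, 0], [0, 0, 0]],
    [50, [-0.01, 0, 0.1], [0, 0, 0]],
    [50, [-0.01, 0, 0.2], [0, 0, 0]],
    [60, [-0.01, 0, 0.3], [0, 0, 0]],
    [60, [-0.01, 0, 0.33], [0, 0, 0]],
    [60, [-0.01, 0, 0.33], [0, 0, 0]]
  ]
}}

```text
time: 6.2
tool_pos: [0.52, 0.3503, 0.2511]
tool_rot: [0.002, 0.657, 0.754, 0.004]
contact_force: [1.0, -0.4, 0.4]
gripper_width: 0.706
grasp_force: 0.0
```

Request:
{"fn": "arm_command", "kwargs": {
  "rows": [
    [60, [-0.03, -0.12, 0], [0, 0, -0.05]],
    [60, [-0.03, -0.24, 0], [0, 0, -0.11]],
    [60, [-0.03, -0.36, 0], [0, 0, -0.17]],
    [70, [-0.03, -0.48, 0], [0, 0, -0.23]],
    [70, [-0.03, -0.6, 0], [0, 0, -0.29]],
    [70, [-0.03, -0.72, 0], [0, 0, -0.35]],
    [80, [-0.03, -0.84, 0], [0, 0, -0.41]],
    [80, [-0.03, -0.96, 0], [0, 0, -0.45]],
    [80, [-0.03, -1.0, 0], [0, 0, -0.45]]
  ]
}}

```text
time: 6.95
tool_pos: [0.508, 0.0458, 0.244]
tool_rot: [-0.0, 0.878, 0.478, -0.002]
contact_force: [0.5, 0.6, 0.3]
gripper_width: 0.939
grasp_force: 0.0
```

Request:
{"fn": "arm_command", "kwargs": {
  "rows": [
    [80, [-0.03, -0.12, 0], [0, 0, -0.05]],
    [80, [-0.03, -0.24, 0], [0, 0, -0.11]],
    [80, [-0.03, -0.36, 0], [0, 0, -0.17]],
    [80, [-0.03, -0.48, 0], [0, 0, -0.23]],
    [80, [-0.03, -0.6, 0], [0, 0, -0.29]],
    [80, [-0.03, -0.72, 0], [0, 0, -0.35]],
    [80, [-0.03, -0.84, 0], [0, 0, -0.41]],
    [80, [-0.03, -0.96, 0], [0, 0, -0.45]],
    [80, [-0.03, -1.0, 0], [0, 0, -0.45]]
  ]
}}

```text
time: 7.7
tool_pos: [0.4991, -0.2539, 0.2442]
tool_rot: [-0.0, 0.989, 0.145, -0.001]
contact_force: [-0.6, 0.0, 0.7]
gripper_width: 0.938
grasp_force: 0.0
```

Request:
{"fn": "arm_command", "kwargs": {
  "rows": [
    [85, [-0.03, -0.1, 0], [0, 0, -0.07]],
    [85, [-0.03, -0.2, 0], [0, 0, -0.14]],
    [85, [-0.03, -0.257, 0], [0, 0, -0.21]],
    [85, [-0.03, -0.257, 0], [0, 0, -0.28]],
    [85, [-0.03, -0.257, 0], [0, 0, -0.35]],
    [85, [-0.03, -0.257, 0], [0, 0, -0.42]],
    [85, [-0.03, -0.257, 0], [0, 0, -0.444]],
    [85, [-0.03, -0.257, 0], [0, 0, -0.444]],
    [85, [-0.03, -0.257, 0], [0, 0, -0.444]]
  ]
}}

```text
time: 8.45
tool_pos: [0.4909, -0.3268, 0.245]
tool_rot: [-0.001, 0.98, -0.199, -0.001]
contact_force: [-0.7, 0.6, -0.5]
gripper_width: 0.993
grasp_force: 0.0
```

```bash
python3 - <<'E'
from h import *
f=grab('wrist','w1.png');W=cloud(f)
s=monitor.state();print(s['time'],s['tool_pos'],s['tool_rot'],s['joint_pos'])
x,y,z=W[...,0],W[...,1],W[...,2]
m=(z>.033)&(z<.043)&(y<-.2)&(y>-.45)&(x>.35)&(x<.7)
print(m.sum(),cv2.minAreaRect(W[m][:,:2].astype(np.float32)),np.median(z[m]))
E
```

```text
8.5 [ 0.49097886 -0.3269065   0.24522113] [-4.88806330e-04  9.80007817e-01 -1.98957377e-01 -6.33826896e-04] [-7.13657707e-01 -3.71058221e-02  1.67999991e+00  2.29608789e-04
  1.50028293e+00  1.25771022e+00]
4583 ((0.48861825466156006, -0.3270760774612427), (0.03378273546695709, 0.11555804312229156), 66.42718505859375) 0.038267731952877006
```

View pics/w1.png

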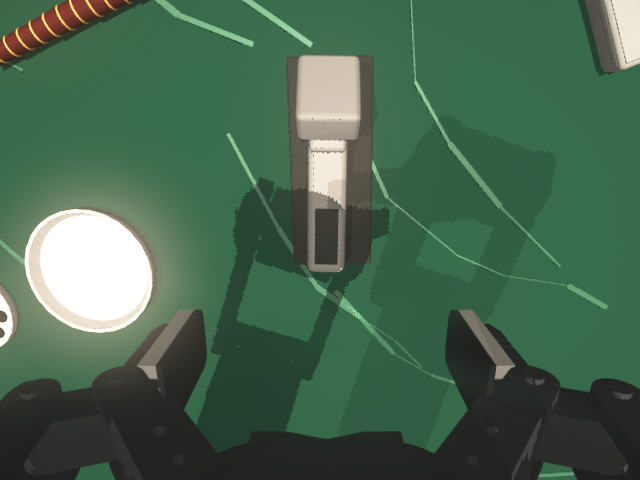

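Request:
{"fn": "arm_command", "kwargs": {
  "rows": [
    [85, [0, 0, -0.12], [0, 0, 0]],
    [85, [0, 0, -0.24], [0, 0, 0]],
    [85, [0, 0, -0.36], [0, 0, 0]],
    [85, [0, 0, -0.48], [0, 0, 0]],
    [85, [0, 0, -0.6], [0, 0, 0]],
    [85, [0, 0, -0.7], [0, 0, 0]],
    [85, [0, 0, -0.75], [0, 0, 0]],
    [85, [0, 0, -0.775], [0, 0, 0]],
    [85, [0, 0, -0.775], [0, 0, 0]],
    [85, [0, 0, -0.775], [0, 0, 0]]
  ]
}}

```text
time: 9.33
tool_pos: [0.4915, -0.3279, 0.0144]
tool_rot: [0.0, 0.98, -0.2, 0.0]
contact_force: [0.1, 0.3, 1.0]
gripper_width: 0.996
grasp_force: 0.0
```

Request:
{"fn": "arm_command", "kwargs": {
  "rows": [
    [15, [0, 0, 0], [0, 0, 0]],
    [15, [0, 0, 0], [0, 0, 0]],
    [15, [0, 0, 0], [0, 0, 0]],
    [15, [0, 0, 0], [0, 0, 0]],
    [15, [0, 0, 0], [0, 0, 0]],
    [15, [0, 0, 0], [0, 0, 0]],
    [15, [0, 0, 0], [0, 0, 0]],
    [15, [0, 0, 0], [0, 0, 0]],
    [15, [0, 0, 0], [0, 0, 0]],
    [15, [0, 0, 0], [0, 0, 0]]
  ]
}}

```text
time: 10.17
tool_pos: [0.4917, -0.3283, 0.0151]
tool_rot: [0.001, 0.98, -0.2, 0.001]
contact_force: [-0.1, 0.2, 6.2]
gripper_width: 0.385
grasp_force: 62.3
```

```bash
python3 - <<'E'
from h import *
f=pickle.load(open('pics/w1.png.pkl','rb'));W=cloud(f)
x,y,z=W[...,0],W[...,1],W[...,2]
from scipy.ndimage import label
c=f['color'].astype(int); m=(abs(z-.006)<.0035)&(abs(c[...,1]-c[...,0])<18)&(c.max(2)<130)
m[:, :280]=0;m[:,385:]=0;m[280:]=0
print(m.sum(),cv2.minAreaRect(W[m][:,:2].astype(np.float32)),np.median(z[m]))
s=monitor.state();print(s['tool_pos'],s['tool_rot'],s['grasp_force'])
E
```

```text
6699 ((0.5172517895698547, -0.34345853328704834), (0.07512929290533066, 0.18920058012008667), 67.84248352050781) 0.006245138653081591
[ 0.4917427  -0.32829471  0.01512275] [ 5.14549311e-04  9.79772610e-01 -2.00111489e-01  8.71507045e-04] 62.312103509902954
```

Request:
{"fn": "arm_command", "kwargs": {
  "rows": [
    [15, [0, 0, 0.02], [0, 0, 0]],
    [15, [0, 0, 0.05], [0, 0, 0]],
    [15, [0, 0, 0.1], [0, 0, 0]],
    [15, [0, 0, 0.15], [0, 0, 0]],
    [15, [0, 0, 0.2], [0, 0, 0]],
    [15, [0, 0, 0.26], [0, 0, 0]],
    [15, [0, 0, 0.32], [0, 0, 0]],
    [15, [0, 0, 0.38], [0, 0, 0]],
    [15, [0, 0, 0.44], [0, 0, 0]],
    [15, [0, 0, 0.48], [0, 0, 0]],
    [15, [0, 0, 0.5], [0, 0, 0]],
    [15, [0, 0, 0.5], [0, 0, 0]]
  ]
}}

```text
time: 11.17
tool_pos: [0.4915, -0.3281, 0.1654]
tool_rot: [0.001, 0.98, -0.2, 0.001]
contact_force: [-0.7, 0.0, -1.4]
gripper_width: 0.381
grasp_force: 61.5
```

Request:
{"fn": "arm_command", "kwargs": {
  "rows": [
    [15, [0.01, 0.03, 0], [0, 0, 0.02]],
    [15, [0.03, 0.08, 0], [0, 0, 0.06]],
    [15, [0.05, 0.15, 0], [0, 0, 0.11]],
    [15, [0.08, 0.22, 0], [0, 0, 0.17]],
    [15, [0.1, 0.3, 0], [0, 0, 0.23]],
    [15, [0.13, 0.37, 0], [0, 0, 0.29]],
    [15, [0.15, 0.44, 0], [0, 0, 0.35]],
    [15, [0.17, 0.51, 0], [0, 0, 0.4]],
    [15, [0.19, 0.57, 0], [0, 0, 0.45]],
    [15, [0.21, 0.62, 0], [0, 0, 0.48]],
    [15, [0.22, 0.65, 0], [0, 0, 0.5]],
    [15, [0.226, 0.667, 0], [0, 0, 0.5]]
  ]
}}

```text
time: 12.17
tool_pos: [0.5582, -0.1257, 0.1622]
tool_rot: [-0.001, 0.982, 0.191, -0.001]
contact_force: [0.6, 0.1, -1.8]
gripper_width: 0.385
grasp_force: 61.4
```

Request:
{"fn": "arm_command", "kwargs": {
  "rows": [
    [15, [0, 0.01, 0], [0, 0, 0.02]],
    [15, [0, 0.03, 0], [0, 0, 0.06]],
    [15, [0, 0.05, 0], [0, 0, 0.11]],
    [15, [0, 0.08, 0], [0, 0, 0.17]],
    [15, [0, 0.1, 0], [0, 0, 0.23]],
    [15, [0, 0.13, 0], [0, 0, 0.29]],
    [15, [0, 0.15, 0], [0, 0, 0.35]],
    [15, [0, 0.17, 0], [0, 0, 0.41]],
    [15, [0, 0.19, 0], [0, 0, 0.47]],
    [15, [0, 0.21, 0], [0, 0, 0.53]],
    [15, [0, 0.23, 0], [0, 0, 0.57]],
    [15, [0, 0.24, 0], [0, 0, 0.6]]
  ]
}}

```text
time: 13.17
tool_pos: [0.5582, -0.0553, 0.1629]
tool_rot: [-0.001, 0.788, 0.616, -0.0]
contact_force: [-1.0, 0.2, -1.9]
gripper_width: 0.382
grasp_force: 61.5
```

Request:
{"fn": "arm_command", "kwargs": {
  "rows": [
    [15, [0, 0.02, 0], [0, 0, 0.02]],
    [15, [0, 0.05, 0], [0, 0, 0.05]],
    [15, [0, 0.09, 0], [0, 0, 0.09]],
    [15, [0, 0.13, 0], [0, 0, 0.13]],
    [15, [0, 0.17, 0], [0, 0, 0.17]],
    [15, [0, 0.21, 0], [0, 0, 0.21]],
    [15, [0, 0.24, 0], [0, 0, 0.228]],
    [15, [0, 0.26, 0], [0, 0, 0.238]],
    [15, [0, 0.27, 0], [0, 0, 0.238]],
    [15, [0, 0.27, 0], [0, 0, 0.238]]
  ]
}}

```text
time: 14.0
tool_pos: [0.5587, 0.0258, 0.1637]
tool_rot: [-0.0, 0.661, 0.751, -0.0]
contact_force: [-0.3, 0.8, -1.2]
gripper_width: 0.385
grasp_force: 61.5
```

```bash
cat > chk.py <<'E'
from h import *
import sys
from scipy.spatial.transform import Rotation as Ro
s=monitor.state();q=s['tool_rot'];R=Ro.from_quat([q[1],q[2],q[3],q[0]]).as_matrix();print(s['time'],s['tool_pos'],s['grasp_force'],'tool x yaw',np.degrees(np.arctan2(R[1,0],R[0,0])),'tool z',R[:,2])
f=grab('top',sys.argv[1]+'.png');W=cloud(f);x,y,z=W[...,0],W[...,1],W[...,2]
t=s['tool_pos']
m=(abs(x-t[0])<.09)&(y>t[1]-.1)&(y<t[1]+.14)&(z>t[2]+.012)&(z<t[2]+.085)
g=f['color'].astype(int); m&=(g.min(2)>85)
print('scanner',m.sum(),cv2.minAreaRect(W[m][:,:2].astype(np.float32)),W[m][:,1].max(),z[m].max())
cv2.imwrite('pics/'+sys.argv[1]+'c.png',cv2.resize(f['color'][150:380,90:400,::-1],None,fx=2.4,fy=2.4))
E
python3 chk.py t3
```

```text
14.0 [0.55869229 0.0258237  0.1636534 ] 61.4830219745636 tool x yaw 97.30986881581622 tool z [-2.44377150e-04 -8.87585869e-05 -9.99999966e-01]
scanner 563 ((0.5399031043052673, 0.054145898669958115), (0.0676376074552536, 0.18398311734199524), 3.1205573081970215) 0.1469862988183664 0.24637650566062744
```

View pics/t3c.png

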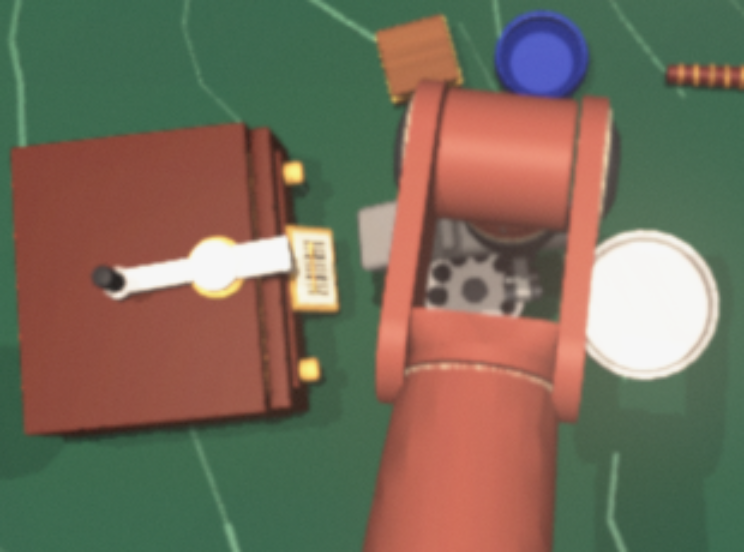

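Request:
{"fn": "arm_command", "kwargs": {
  "rows": [
    [15, [0, 0, -0.02], [0, 0, 0]],
    [15, [0, 0, -0.05], [0, 0, 0]],
    [15, [0, 0, -0.09], [0, 0, 0]],
    [15, [0, 0, -0.13], [0, 0, 0]],
    [15, [0, 0, -0.17], [0, 0, 0]],
    [15, [0, 0, -0.21], [0, 0, 0]],
    [15, [0, 0, -0.24], [0, 0, 0]],
    [15, [0, 0, -0.26], [0, 0, 0]],
    [15, [0, 0, -0.27], [0, 0, 0]],
    [15, [0, 0, -0.272], [0, 0, 0]],
    [15, [0, 0, -0.272], [0, 0, 0]]
  ]
}}

```text
time: 14.97
tool_pos: [0.5591, 0.0255, 0.0824]
tool_rot: [0.0, 0.66, 0.751, 0.0]
contact_force: [-0.6, 0.2, -2.8]
gripper_width: 0.388
grasp_force: 61.5
```

```bash
cat > chk2.py <<'E'
from h import *
f=grab('scene','s4.png');W=cloud(f);x,y,z=W[...,0],W[...,1],W[...,2]
s=monitor.state();print(s['time'],s['tool_pos'],s['tool_rot'])
xc=np.array([-.127,.992]);n=np.array([-.992,-.127]);o=np.array([.5558,.0538])
A=(x-o[0])*xc[0]+(y-o[1])*xc[1];B=(x-o[0])*n[0]+(y-o[1])*n[1];Z=z-.073
m=(A>.03)&(A<.13)&(abs(B)<.05)&(Z>-.03)&(Z<.09)
for h in [.02,.03,.04,.05,.06,.07]:
    k=m&(abs(Z-h)<.006)
    if k.sum()>5: print(h,k.sum(),'A',A[k].min(),A[k].max(),'B',B[k].min(),B[k].max())
k=m&(Z>.06);print('head top',k.sum(),Z[k].max(),B[k].min(),B[k].max(),A[k].max())
tg=(abs(B)<.06)&(A>.1)&(A<.2)&(z>.03)&(z<.09)&(f['color'].min(2)>150);print('tag',np.median(A[tg]),np.median(B[tg]),np.median(z[tg]))
cv2.imwrite('pics/s4c.png',cv2.resize(f['color'][110:310,200:440,::-1],None,fx=3,fy=3))
E
python3 chk2.py
```

```text
15.0167 [0.55930033 0.02543451 0.08281295] [4.54537025e-04 6.60433967e-01 7.50883921e-01 3.26201208e-04]
0.03 15 A 0.030939206310622854 0.08161329331305146 B -0.022391398694099843 -0.011725776737718368
0.04 27 A 0.04498927130523091 0.08958995377198181 B -0.022391398694099843 0.007427850088494895
0.05 55 A 0.03101154648301077 0.08958995377198181 B -0.022464589070772166 0.008721400993981922
0.06 62 A 0.030339845527175658 0.07595551425182141 B -0.02274130361769445 0.005094875110427508
0.07 68 A 0.0328839159633699 0.06090100689337489 B -0.022165804610380615 -0.002011582441927128
head top 88 0.07735804742946721 -0.022165804610380615 0.002221822114198413 0.06767020525138265
tag 0.15009488971962243 -0.008063282064174239 0.06746347104899982
```

View pics/s4c.png

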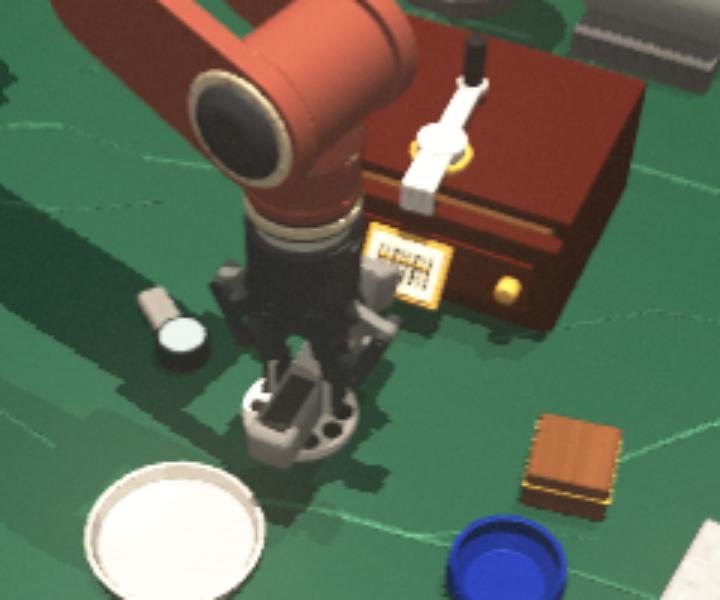

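Request:
{"fn": "arm_command", "kwargs": {
  "rows": [
    [15, [0, 0, 0], [0, 0, 0]],
    [15, [0, 0, 0], [0, 0, 0]],
    [15, [0, 0, 0], [0, 0, 0]],
    [15, [0, 0, 0], [0, 0, 0]],
    [15, [0, 0, 0], [0, 0, 0]],
    [15, [0, 0, 0], [0, 0, 0]],
    [15, [0, 0, 0], [0, 0, 0]],
    [15, [0, 0, 0], [0, 0, 0]],
    [15, [0, 0, 0], [0, 0, 0]],
    [15, [0, 0, 0], [0, 0, 0]],
    [15, [0, 0, 0], [0, 0, 0]],
    [15, [0, 0, 0], [0, 0, 0]]
  ]
}}

```text
time: 16.02
tool_pos: [0.5588, 0.0255, 0.0822]
tool_rot: [-0.0, 0.66, 0.751, -0.0]
contact_force: [0.3, -0.7, -2.6]
gripper_width: 0.384
grasp_force: 61.5
```

Request:
{"fn": "arm_command", "kwargs": {
  "rows": [
    [15, [0, 0, 0], [0, 0, 0]],
    [15, [0, 0, 0], [0, 0, 0]],
    [15, [0, 0, 0], [0, 0, 0]],
    [15, [0, 0, 0], [0, 0, 0]],
    [15, [0, 0, 0], [0, 0, 0]],
    [15, [0, 0, 0], [0, 0, 0]],
    [15, [0, 0, 0], [0, 0, 0]],
    [15, [0, 0, 0], [0, 0, 0]],
    [15, [0, 0, 0], [0, 0, 0]],
    [15, [0, 0, 0], [0, 0, 0]],
    [15, [0, 0, 0], [0, 0, 0]],
    [15, [0, 0, 0], [0, 0, 0]]
  ]
}}

```text
time: 17.02
tool_pos: [0.5588, 0.0255, 0.0822]
tool_rot: [0.0, 0.66, 0.751, -0.0]
contact_force: [-0.1, -0.8, -2.3]
gripper_width: 0.383
grasp_force: 61.5
```

Request:
{"fn": "arm_command", "kwargs": {
  "rows": [
    [15, [0, 0, 0], [0, 0, 0]],
    [15, [0, 0, 0], [0, 0, 0]],
    [15, [0, 0, 0], [0, 0, 0]],
    [15, [0, 0, 0.02], [0, 0, 0]],
    [15, [0, 0, 0.05], [0, 0, 0]],
    [15, [0, 0, 0.1], [0, 0, 0]],
    [15, [0, 0, 0.15], [0, 0, 0]],
    [15, [0, 0, 0.2], [0, 0, 0]],
    [15, [0, 0, 0.24], [0, 0, 0]],
    [15, [0, 0, 0.26], [0, 0, 0]],
    [15, [0, 0, 0.272], [0, 0, 0]],
    [15, [0, 0, 0.272], [0, 0, 0]]
  ]
}}

```text
time: 18.02
tool_pos: [0.5592, 0.0254, 0.1648]
tool_rot: [0.001, 0.66, 0.751, 0.0]
contact_force: [-0.2, -0.2, -2.4]
gripper_width: 0.386
grasp_force: 61.4
```

Request:
{"fn": "arm_command", "kwargs": {
  "rows": [
    [15, [0, -0.02, 0], [0, 0, -0.02]],
    [15, [0, -0.05, 0], [0, 0, -0.05]],
    [15, [0, -0.09, 0], [0, 0, -0.09]],
    [15, [0, -0.13, 0], [0, 0, -0.13]],
    [15, [0, -0.17, 0], [0, 0, -0.17]],
    [15, [0, -0.21, 0], [0, 0, -0.21]],
    [15, [0, -0.25, 0], [0, 0, -0.26]],
    [15, [0, -0.28, 0], [0, 0, -0.31]],
    [15, [0, -0.3, 0], [0, 0, -0.36]],
    [15, [0, -0.32, 0], [0, 0, -0.41]],
    [15, [0, -0.33, 0], [0, 0, -0.438]],
    [15, [0, -0.33, 0], [0, 0, -0.438]]
  ]
}}

```text
time: 19.02
tool_pos: [0.5579, -0.0744, 0.1623]
tool_rot: [-0.001, 0.876, 0.483, -0.001]
contact_force: [-0.1, 0.9, -1.5]
gripper_width: 0.382
grasp_force: 61.3
```

Request:
{"fn": "arm_command", "kwargs": {
  "rows": [
    [15, [0, -0.02, 0], [0, 0, -0.02]],
    [15, [0, -0.05, 0], [0, 0, -0.05]],
    [15, [0, -0.08, 0], [0, 0, -0.1]],
    [15, [0, -0.1, 0], [0, 0, -0.15]],
    [15, [0, -0.13, 0], [0, 0, -0.2]],
    [15, [0, -0.15, 0], [0, 0, -0.25]],
    [15, [0, -0.17, 0], [0, 0, -0.3]],
    [15, [0, -0.18, 0], [0, 0, -0.35]],
    [15, [0, -0.18, 0], [0, 0, -0.39]],
    [15, [0, -0.18, 0], [0, 0, -0.4]],
    [15, [0, -0.18, 0], [0, 0, -0.4]]
  ]
}}

```text
time: 19.93
tool_pos: [0.5585, -0.1276, 0.1633]
tool_rot: [-0.0, 0.982, 0.19, -0.0]
contact_force: [0.6, 0.9, -2.7]
gripper_width: 0.383
grasp_force: 61.3
```

Request:
{"fn": "arm_command", "kwargs": {
  "rows": [
    [15, [-0.01, -0.03, 0], [0, 0, -0.02]],
    [15, [-0.03, -0.08, 0], [0, 0, -0.06]],
    [15, [-0.05, -0.15, 0], [0, 0, -0.11]],
    [15, [-0.08, -0.22, 0], [0, 0, -0.17]],
    [15, [-0.1, -0.3, 0], [0, 0, -0.23]],
    [15, [-0.13, -0.37, 0], [0, 0, -0.29]],
    [15, [-0.15, -0.44, 0], [0, 0, -0.35]],
    [15, [-0.17, -0.51, 0], [0, 0, -0.4]],
    [15, [-0.19, -0.57, 0], [0, 0, -0.45]],
    [15, [-0.21, -0.63, 0], [0, 0, -0.48]],
    [15, [-0.228, -0.675, 0], [0, 0, -0.495]],
    [15, [-0.228, -0.675, 0], [0, 0, -0.495]]
  ]
}}

```text
time: 20.93
tool_pos: [0.4891, -0.3326, 0.1638]
tool_rot: [0.001, 0.98, -0.198, -0.0]
contact_force: [0.6, -0.0, -3.5]
gripper_width: 0.383
grasp_force: 61.4
```

```bash
python3 - <<'E'
from h import *
s=monitor.state();q=s['tool_rot'];print(s['time'],s['tool_pos'],np.degrees(2*np.arctan2(q[2],q[1])),s['contact_force'],s['grasp_force'])
E
```

```text
20.9333 [ 0.48913115 -0.33261621  0.16375449] -22.82549856132296 [ 0.56024203 -0.01300462 -3.52277963] 61.41195058822632
```

Request:
{"fn": "arm_command", "kwargs": {
  "rows": [
    [15, [0, 0, -0.03], [0, 0, 0]],
    [15, [0, 0, -0.09], [0, 0, 0]],
    [15, [0, 0, -0.16], [0, 0, 0]],
    [15, [0, 0, -0.23], [0, 0, 0]],
    [15, [0, 0, -0.3], [0, 0, 0]],
    [15, [0, 0, -0.36], [0, 0, 0]],
    [15, [0, 0, -0.41], [0, 0, 0]],
    [15, [0, 0, -0.45], [0, 0, 0]],
    [15, [0, 0, -0.475], [0, 0, 0]],
    [15, [0, 0, -0.485], [0, 0, 0]],
    [15, [0, 0, -0.49], [0, 0, 0]],
    [15, [0, 0, -0.49], [0, 0, 0]]
  ]
}}

```text
time: 21.93
tool_pos: [0.4908, -0.3302, 0.0173]
tool_rot: [0.0, 0.981, -0.196, 0.0]
contact_force: [0.5, 0.4, -2.1]
gripper_width: 0.381
grasp_force: 61.4
```

Request:
{"fn": "arm_command", "kwargs": {
  "rows": [
    [15, [0, 0, -0.003], [0, 0, 0]],
    [15, [0, 0, -0.006], [0, 0, 0]],
    [15, [0, 0, -0.008], [0, 0, 0]],
    [15, [0, 0, -0.008], [0, 0, 0]]
  ]
}}

```text
time: 22.27
tool_pos: [0.4908, -0.3305, 0.0151]
tool_rot: [0.0, 0.981, -0.196, 0.001]
contact_force: [-0.2, -0.0, -0.7]
gripper_width: 0.384
grasp_force: 61.6
```

Touching down (the load is coming off). I'll go down one more millimetre, release slowly and lift.

Request:
{"fn": "arm_command", "kwargs": {
  "rows": [
    [15, [0, 0, -0.003], [0, 0, 0]],
    [15, [0, 0, -0.003], [0, 0, 0]],
    [36, [0, 0, -0.003], [0, 0, 0]],
    [40, [0, 0, -0.003], [0, 0, 0]],
    [50, [0, 0, -0.003], [0, 0, 0]],
    [65, [0, 0, -0.003], [0, 0, 0]],
    [85, [0, 0, -0.003], [0, 0, 0]],
    [85, [0, 0, -0.003], [0, 0, 0]],
    [85, [0, 0, -0.003], [0, 0, 0]],
    [85, [0, 0, -0.003], [0, 0, 0]],
    [85, [0, 0, -0.003], [0, 0, 0]]
  ]
}}

```text
time: 23.18
tool_pos: [0.4904, -0.33, 0.0135]
tool_rot: [-0.0, 0.981, -0.196, -0.0]
contact_force: [-0.7, -0.2, -0.2]
gripper_width: 0.995
grasp_force: 0.0
```

Request:
{"fn": "arm_command", "kwargs": {
  "rows": [
    [85, [0, 0, 0.03], [0, 0, 0]],
    [85, [0, 0, 0.08], [0, 0, 0]],
    [85, [0, 0, 0.15], [0, 0, 0]],
    [85, [0, 0, 0.25], [0, 0, 0]],
    [85, [0, 0, 0.35], [0, 0, 0]],
    [85, [0, 0, 0.45], [0, 0, 0]],
    [85, [0, 0, 0.55], [0, 0, 0]],
    [85, [0, 0, 0.65], [0, 0, 0]],
    [85, [0, 0, 0.75], [0, 0, 0]],
    [85, [0, 0, 0.77], [0, 0, 0]],
    [85, [0, 0, 0.77], [0, 0, 0]]
  ]
}}

```text
time: 24.1
tool_pos: [0.4917, -0.3311, 0.2491]
tool_rot: [0.002, 0.981, -0.196, 0.003]
contact_force: [0.5, 0.4, -0.4]
gripper_width: 0.997
grasp_force: 0.0
```

```bash
python3 - <<'E'
from h import *
f=grab('wrist','w5.png');W=cloud(f);x,y,z=W[...,0],W[...,1],W[...,2]
m=(z>.033)&(z<.043)&(y<-.2)&(y>-.45)&(x>.35)&(x<.7)
(c,wh,a)=cv2.minAreaRect(W[m][:,:2].astype(np.float32));print(c,wh,a,np.median(z[m]))
t=np.radians(a-90);e=np.array([np.cos(t),np.sin(t)]);L=max(wh);o=np.array(c)+e*(.09-L/2);p=np.radians(-22.2)
d=o-[.5173,-.3435];print('origin',o,'in pad',d@[np.cos(p),np.sin(p)],d@[-np.sin(p),np.cos(p)])
c2=f['color'].astype(int);m=(abs(z-.006)<.0035)&(abs(c2[...,1]-c2[...,0])<18)&(c2.max(2)<130);m[:,:280]=0;m[:,385:]=0;m[280:]=0
print(cv2.minAreaRect(W[m][:,:2].astype(np.float32)))
print(monitor.state()['contact_force'])
E
```

```text
(0.4876153767108917, -0.3298113942146301) (0.033763229846954346, 0.11712899804115295) 67.16726684570312 0.038288673482782185
origin [ 0.51658764 -0.34200969] in pad -0.001222648948002631 0.001110672140222188
((0.5175211429595947, -0.3436654508113861), (0.07517506927251816, 0.18950225412845612), 67.92138671875)
[-0.18061503 -0.09912416 -0.52834948]
```

View pics/w5.png

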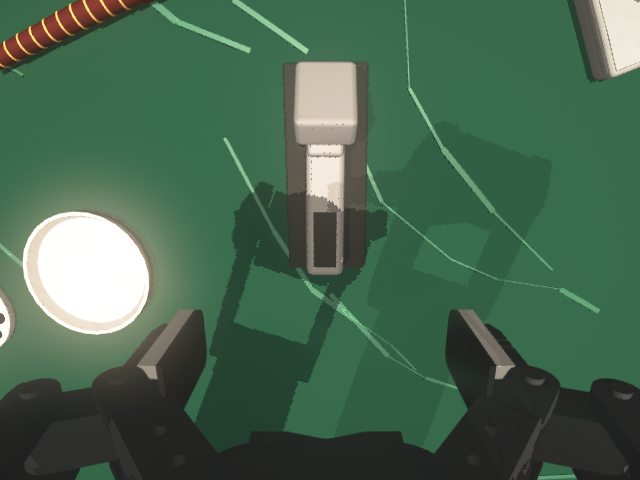

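The scanner (325,168) lies flat on the pad, about 1 mm off centre; the gripper is clear.

```bash
python3 -c "
from plant import manip
print(manip.job_done())"
```

```text
the job is handed in; nothing more can be done
None
```

The job is handed in (no verdict came back): the lever is over at its stop with the drawer home, the scanner was held still about 7.5 cm from the tag for over two seconds, and it now lies on its pad about 1 mm off centre.

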